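# Clamp a glass bottle to the set force without crushing it

### The arm

A 6-joint arm with a two-finger parallel gripper is mounted at the origin on a cart in front of the work surface, level with it; the furniture and walls round the work are solid. World frame = base frame: x ahead of the robot, y to its left, z up, the work surface at z = 0. Lengths are in m, angles in rad, forces in N, time in s.
With the tool pointing down it reaches from about 0.25 to 0.775 m from the base axis. Payload 4 kg.
Tool frame: the origin (TCP) lies midway between the tips of the shut fingers; the grasp point (between the pads) lies 19 mm behind it (robot.grasp_offset is the distance from the TCP to the grasp point, in m); z points along the fingers, y is the direction in which the jaws open and shut (so a half turn about z gives the same grasp; the last joint's range is limited). The gripper opens to 94 mm and grips with 3 to 60 N. Pads are 16 mm wide; open, the fingers measure 119 mm over their backs; the gripper's body (75 mm by 177 mm) begins 78 mm behind the grasp point.
Start: joints at [-1.263, 0.087, 1.371, -0, 1.684, -0.103], TCP at [0.22, -0.504, 0.206] pointing down, gripper open.
Joint ranges: [-3.1, 3.1], [-0.76, 2.03], [0.27, 2.55], [-1.08, 4.22], [0.17, 2.65], [-2.57, 2.57]. Speed limits (rad/s): [2.79, 2.79, 3.14, 3.14, 3.14, 3.14].

### API

Orientations are given as [roll, pitch, yaw] about the fixed x, y, z axes, in that order (R = Rz(yaw) Ry(pitch) Rx(roll)).
In Python, from bench import status, viewer, order, robot gives the robot as it stands. The module is installed in compiled form; this text tells all that it offers.
- The arm moves only by the tool move_arm, never from a script. Its argument "targets" is a list of rows, each a list of 3 entries, a list of its own where there are three numbers: the shift along the tool's x, y, z in mm, then the turn, a rotation vector about the tool's x, y, z in degrees, then the opening, from -1 (shut) to 1 (fully open). A call has 1 to 20 rows; each row is the pose to reach, as a shift and turn from the pose commanded when the call began, along the tool's axes at that moment; what a row does not reach only later rows make up. A row lasts 1/8 s, in which the tool goes at most 62.5 mm and 10.7 degrees, less where a joint would pass 70% of its speed; a pose out of reach is approached as far as the arm can. A call with a gripper value outside its range is refused whole. The fingers move at their own pace and stop on an object; the grip force is fixed at half the most. Time passes only in rows, so rows that repeat a pose let the fingers close. It gives the time, the measured TCP pose, the force and the opening at its end, in the units of the state.
- status.get_obs(): the state, without advancing time (a new reading comes with each control period).
- viewer.snapshot(name): name is "scene" or "top" or "wrist"; returns the picture (400x640x3 uint8, red, green, blue); there is no depth.
- viewer.camera_model(name): a dict with "K" (3x3 intrinsics, pixels), "D" ([k1, k2, p1, p2, k3] as OpenCV has them; the pictures are not rectified), "xyz" and "attitude" of the camera in the world; the wrist camera has in their place "T_tool_cam" (4x4, takes a point from camera to tool coordinates, whose origin is the TCP and whose axes are the flange's). Camera axes: x right, y up, looking along -z (the intrinsics and any distortion apply to the point x, -y, -z); pixel columns grow to the right and rows downward; lengths in m; the calibration is good to about 2 mm. A picture is of the moment at which its call begins: read the wrist's pose just before it. camera_model takes no time and is no camera call.
- order.close_job(): hands the job in, once; it reports no verdict.
The state is a dict: "time": time; "joint_positions": joint angles; "qvel": joint speeds; "joint_torque": joint torques, N m; "tool_pos": TCP position; "ee_rot": TCP orientation; "wrist_force": force on the tool from outside, world axes, zero at the start; "wrist_torque": the same for the moment, N m; "width": finger opening in m.
Only numpy, scipy, OpenCV 4.12 (cv2) and the standard library are available. Lean on these libraries where they do the work, as an engineer would, in place of code of your own. Each camera call takes 0.05 s, during which the arm holds its last target. There are 200 camera calls.

### The job

Stand the small glass bottle with the red cap upright in the middle of the open bottle clamp, holding it lightly and setting it down rather than dropping it. Then turn the clamp's knob clockwise until the green indicator tab on the moving jaw has popped well out, but stop before the tab's red band shows: too much force cracks the glass. Leave the amber bottle where it stands.

Things in the scene. Friction and masses are not known exactly. Their poses are not given: they have to be found in the camera images.
- sample_bottle_center (a point): small clear glass bottle, red screw cap, label: 45 mm in diameter, 90 mm tall, about 0.12 kg, straight body up to 65 mm, cap 36 mm wide from 76 mm up. The point is its centre, 45 mm above its underside; z is its upward axis. Loose on the worktop. Fragile: 40 N per finger is safe; more than 60 N per finger, or 15 N from the clamp's pad, breaks it.
- amber_bottle_center (a point): the brown bottle with a black cap, 54 mm in diameter, 115 mm tall, standing loose on the worktop; a bystander. The point is its centre, half-way up.
- clamp_seat (a point): middle of the space between the bottle clamp's open jaws, on top of its fixed aluminium plate (84 x 200 x 10 mm), 10 mm above the worktop: the bottle's underside goes here. y is the plate's long axis, z up. The fixed jaw's rubber face is at y = +32.5 mm; the moving pad's face starts at y = -30 to -37 mm. Jaws: 50 mm wide along x, 34 mm tall above the plate. The knob's housing is at the -y end.
- clamp_knob_grip (a point): middle of the knob's grip, on its vertical axis, 80 mm above the worktop, 107 mm along -y from the seat: a black upright bar 54 mm long, 14 mm thick; its top is 12 mm above this point, the housing under it 29 mm below. The bar's length is this frame's x axis and turns with the knob; a white mark is on top of its +x end.
- clamp_knob (a joint): turn of the knob in rad, growing clockwise seen from above (tightening); 0 = 72 mm between the jaw faces; each radian moves the jaw 14 mm toward the fixed jaw. Range 0 to 3.0. It takes about 0.2 N m, up to 0.35 N m when clamping, and stays where it is left.
- clamp_tab (a joint): how far the indicator tab (30 x 6 mm, in the top of the moving jaw's block) stands out, in m. 0 until the pad presses the bottle with the set 5 N, then 2 mm for each mm that the jaw is driven on, the force growing 0.25 N per mm of tab. Its upper 18 mm are green, a red band follows. Wanted: out by more than 5 mm, no red; past 20 mm the bottle is lost.
- clamp_pad: the sprung, rubber-faced pad of the moving jaw, 50 mm wide, 32 mm tall; the origin is the middle of its lower front edge, 2 mm above the plate; its +y points to the fixed jaw.
Not all that is in view belongs to the job. Leave any yellow look-alike of the part that bears sample_bottle_center alone.

How it is judged:
On the way, in this order (a step that is already met when the one before it is completed fails the run):
1. the red-capped bottle stands upright on the clamp's plate between the open jaws (x of sample_bottle_center in the frame of clamp_seat between -0.016 and 0.016 m and y of sample_bottle_center in the frame of clamp_seat between -0.016 and 0.016 m and z of sample_bottle_center in the frame of clamp_seat between 0.04 and 0.05 m and angle between sample_bottle_center's own z axis and vertical below 0.12 rad and value of joint clamp_tab below 0.001 m), for 0.2 s.
2. the indicator tab has popped out by more than 5 mm (value of joint clamp_tab above 0.005 m), for 0.1 s.
At the end, for the whole second after the job is handed in: The red-capped bottle stands upright (within 0.12 rad) on the clamp's plate, within 16 mm of the jaws' middle line, held between pad and fixed jaw with more than 3 N and at rest; the indicator tab stands out by 5 to 20 mm; the amber bottle is within 30 mm of where it stood (x of sample_bottle_center in the frame of clamp_seat between -0.016 and 0.016 m and y of sample_bottle_center in the frame of clamp_seat between 0 and 0.016 m and z of sample_bottle_center in the frame of clamp_seat between 0.04 and 0.05 m and angle between sample_bottle_center's own z axis and vertical below 0.12 rad and value of joint clamp_tab between 0.005 and 0.02 m and contact force between clamp_pad and sample_bottle above 3 N and linear speed of sample_bottle below 0.01 m/s and distance of amber_bottle_center from where it was at the start of the episode below 0.03 m); the robot touches nothing.
It fails at once if the clamp's pad pressed the bottle with more than 15 N (contact force between clamp_pad and sample_bottle above 15 N).
It fails at once if the indicator tab came out past 20 mm: over-tightened (value of joint clamp_tab above 0.02 m).
It fails at once if the fingers squeezed the bottle with more than 120 N in all (60 N each) (contact force between the fingers and sample_bottle above 120 N).
It fails at once if the bottle fell freely (faster than 0.4 m/s out of the fingers) (contact force between the fingers and sample_bottle below 0.2 N and linear speed of sample_bottle above 0.4 m/s).
It fails at once if the amber bottle was pushed more than 30 mm (distance of amber_bottle_center from where it was at the start of the episode above 0.03 m).
It also fails if it takes over 58 s, if anything falls off the work surface, if the arm or the gripper's body presses on something with over 40 N, if the wrist force passes 120 N, or if a joint passes its speed limit or range.

## Working session

There is one attempt and no reset: what is moved stays moved. The work goes in short steps, Python scripts to look and compute and a tool call to move; the robot and the scene stay as the last step left them, time stands still between calls to the robot, and variables do not carry over. Pictures are saved under pics/ and viewed, about 8 in all and at most 12, crops included, and the job is handed in when it is done.

Besides the shell and the picture viewer there is one more tool, called after "Request:" by a JSON object that holds its "api" and its "payload", one argument or row to a line. move_arm: Moves the arm, as the interface text tells. Its arguments: {"type":"object","properties":{"targets":{"type":"array"}},"required":["targets"]}

```bash
mkdir -p pics; cat > h.py <<'E'
import numpy as np, cv2
from scipy.spatial.transform import Rotation as R
from bench import status, viewer, order, robot
def cam(name):
    m=viewer.camera_model(name); K=np.array(m["K"],float); D=np.array(m["D"],float)
    if "T_tool_cam" in m:
        o=status.get_obs(); T=np.array(m["T_tool_cam"]); Rt=rot(o["ee_rot"])
        return K,D,Rt@T[:3,:3],Rt@T[:3,3]+np.array(o["tool_pos"])
    return K,D,rot(m["attitude"]),np.array(m["xyz"],float)
def rot(a):
    a=np.array(a,float)
    return a if a.shape==(3,3) else R.from_euler("xyz",a).as_matrix()
def ray(c,px):
    K,D,Rc,o=c; p=cv2.undistortPoints(np.array([[px]],float),K,D)[0,0]
    return o,Rc@np.array([p[0],-p[1],-1])
def plane(c,px,z):
    o,d=ray(c,px); return o+d*(z-o[2])/d[2]
def proj(c,P):
    K,D,Rc,o=c; q=Rc.T@(np.array(P,float)-o); q=q*[1,-1,-1]
    return cv2.projectPoints(q.reshape(1,1,3),np.zeros(3),np.zeros(3),K,D)[0].ravel()
def snap(n,f):
    c=cam(n); im=viewer.snapshot(n); cv2.imwrite("pics/"+f,im[:,:,::-1]); return c,im
E
python3 - <<'E'
from h import *
print(status.get_obs()); print(robot, [a for a in dir(robot) if a[0]!='_'])
for n in("scene","top","wrist"):
    print(n,viewer.camera_model(n)); snap(n,n+"0.png")
E
```

```text
{'time': 0.0, 'joint_positions': array([-1.26309514e+00,  8.79619520e-02,  1.37222122e+00, -3.14029495e-05,
        1.68362426e+00, -1.03117945e-01]), 'qvel': array([-9.04304298e-05, -2.79570560e-04, -3.09889201e-04, -5.29916449e-04,
        6.57828033e-04,  1.33404616e-04]), 'joint_torque': array([ 4.54821002e-04, -3.40183353e+01, -3.02424037e+01,  7.16809463e-02,
        3.29589285e-02, -1.58921021e-04]), 'tool_pos': array([ 0.21945767, -0.50372075,  0.20431716]), 'ee_rot': array([-3.13938643e+00, -1.96933437e-04,  4.10815410e-01]), 'wrist_force': array([-0.60758174, -0.40649684,  0.2119274 ]), 'wrist_torque': array([ 0.01304664, -0.04471941, -0.01986525]), 'width': 0.09413486207798051}
<Robot object at 0x7f9d2995fe00> ['IKError', 'grasp_offset']
scene {'K': array([[429.8008616 ,   0.        , 320.08279065],
       [  0.        , 429.8008616 , 200.71445602],
       [  0.        ,   0.        ,   1.        ]]), 'D': array([0.01648205, 0.        , 0.        , 0.        , 0.        ]), 'xyz': array([0.02686342, 0.82438905, 0.69836265]), 'attitude': array([ 0.95996038,  0.01729715
[... 274 characters left out ...]
[0.51079336, 0.11556086, 0.92204811]), 'attitude': array([ 0.06239397,  0.01669829, -1.55917894])}
wrist {'K': array([[324.11915859,   0.        , 317.28877523],
       [  0.        , 324.11915859, 195.18540672],
       [  0.        ,   0.        ,   1.        ]]), 'D': array([-0.02179059,  0.        ,  0.        ,  0.        ,  0.        ]), 'T_tool_cam': array([[-1.13415663e-03,  9.72837664e-01,  2.31485624e-01,
         6.68969774e-02],
       [ 9.99999275e-01,  1.19678326e-03, -1.30116143e-04,
         7.18025525e-04],
       [-4.03620004e-04,  2.31485308e-01, -9.72838316e-01,
        -1.78640791e-01],
       [ 0.00000000e+00,  0.00000000e+00,  0.00000000e+00,
         1.00000000e+00]])}
```

View pics/top0.png

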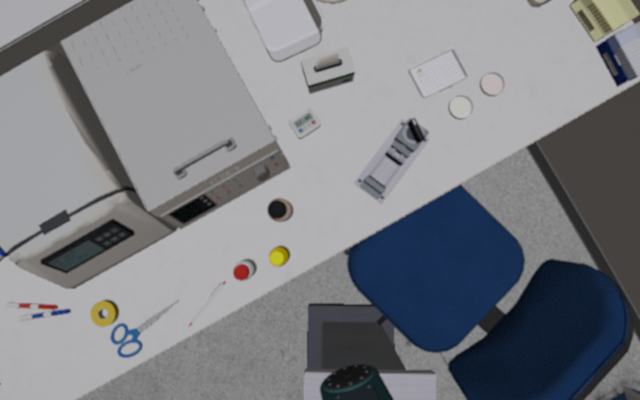

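View pics/scene0.png

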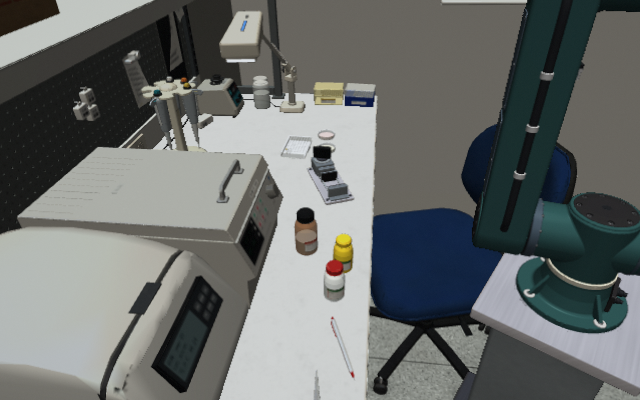

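Top view: red cap (242,271), yellow look-alike (279,256), amber (279,209), clamp from (372,190) up to its knob at (415,130). I'll zoom in on the clamp.

```bash
python3 - <<'E'
from h import *
im=cv2.imread("pics/top0.png")
a=cv2.resize(im[105:210,345:445],None,fx=5,fy=5,interpolation=cv2.INTER_CUBIC); 
b=cv2.resize(im[190:295,220:300],None,fx=3,fy=5*105/105,interpolation=cv2.INTER_CUBIC)
cv2.imwrite("pics/crop1.png",np.hstack([a,b]))
hsv=cv2.cvtColor(im,cv2.COLOR_BGR2HSV)
sc=cv2.imread("pics/scene0.png"); hs=cv2.cvtColor(sc,cv2.COLOR_BGR2HSV)
def red(h): return ((h[...,0]<6)|(h[...,0]>174))&(h[...,1]>150)&(h[...,2]>80)
def blob(m,z,c,n):
    k,l,s,ce=cv2.connectedComponentsWithStats(m.astype(np.uint8))
    for i in range(1,k):
        if s[i,4]>60: print(n,ce[i].round(1),s[i],plane(c,ce[i],z).round(4))
c=cam("top"); d=cam("scene")
blob(red(hsv),.09,c,"red top"); blob((abs(hsv[...,0].astype(int)-27)<5)&(hsv[...,1]>180),.09,c,"yel")
blob((hsv[...,2]<45),.115,c,"blk")
blob(red(hs),.083,d,"red scene")
E
```

```text
red top [240.9 271.9] [234 265  14  14 152] [0.3996 0.2969 0.09  ]
yel [278.7 255.8] [270 247  18  18 248] [0.4362 0.2137 0.09  ]
blk [415.4 132.5] [409 122  15  20 126] [ 0.7081 -0.0821  0.115 ]
blk [590.  269.9] [ 529  144  111  256 1715] [ 0.4148 -0.4569  0.115 ]
blk [192.  209.4] [170 195  45  28 542] [0.5354 0.4013 0.115 ]
blk [276.8 209.2] [269 202  17  16 216] [0.5379 0.2166 0.115 ]
blk [ 93.7 240.3] [ 42 220  92  52 921] [0.4652 0.6179 0.115 ]
blk [506.6 327.7] [ 449  260  133  136 4401] [ 0.2923 -0.2744  0.115 ]
blk [550.  367.9] [534 350  30  36 272] [ 0.2081 -0.3669  0.115 ]
blk [355.9 383.9] [ 322  364   70   36 1622] [0.1721 0.0438 0.115 ]
red scene [334.1 267.6] [326 260  17  16 207] [0.3966 0.3012 0.083 ]
```

View pics/crop1.png

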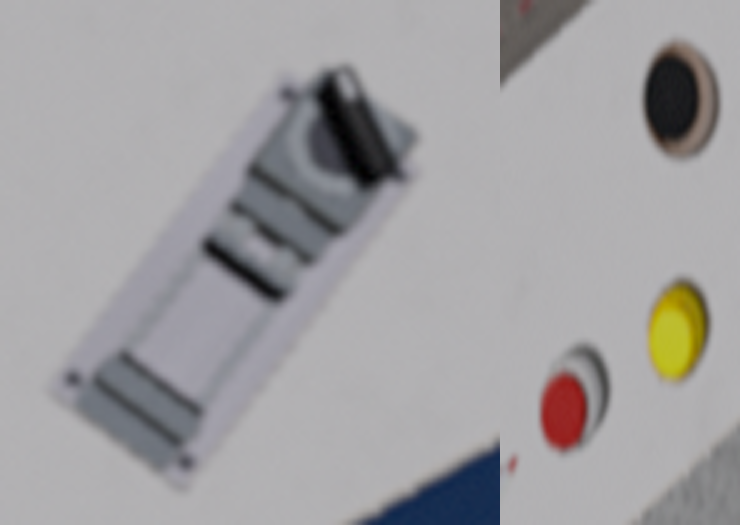

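Crop: the plate corners are at crop (50,390), (183,490), (287,75) and about (410,175). The fixed jaw is at the lower left and the knob at the upper right. The bar's white end is at (345,75) and its other end at about (375,180).

```bash
python3 - <<'E'
from h import *
c=cam("top"); f=lambda u,v,z: plane(c,(345+u/5-.4,105+v/5-.4),z)
A,B,C=f(50,390,.01),f(183,490,.01),f(287,75,.01); E=f(415,175,.01)
for n,p in zip("ABCE",(A,B,C,E)): print(n,p.round(4))
print("len",np.linalg.norm(C-A),np.linalg.norm(E-B),np.linalg.norm(B-A))
y=(A-C+B-E);y/=np.linalg.norm(y); print("yaw y-axis deg",np.degrees(np.arctan2(y[1],y[0])), "plate centre",((A+B+C+E)/4).round(4))
j=f(163,400,.044); print("fixed jaw face top mid (crude)",j)
w,k=f(345,72,.092),f(375,183,.092); print("bar",w,k,(w+k)/2,np.linalg.norm(w-k),np.degrees(np.arctan2(*(w-k)[1::-1])))
# fixed jaw top face front edge, pad front edge
p,q=f(122,352,.044),f(200,410,.044); r,s=f(205,243,.044),f(277,298,.044)
print("fixed",p,q,"pad",r,s)
m=(p+q)/2; print("seat from fixed",m-y*.0325, "knob from it",m-y*(.0325+.107))
t=cam("scene"); (o1,d1),(o2,d2)=ray(c,(240.9,271.9)),ray(t,(334.1,267.6))
print(np.linalg.lstsq(np.array([d1,-d2]).T,o2-o1,rcond=None)[0],[x.round(4) for x in (plane(c,(240.9,271.9),.087),plane(t,(334.1,267.6),.083))])
E
```

```text
A [0.6085 0.0409 0.01  ]
B [ 0.5604 -0.0239  0.01  ]
C [ 0.7658 -0.0751  0.01  ]
E [ 0.7165 -0.1378  0.01  ]
len 0.19549615933196549 0.19324018277165989 0.08072228981762422
yaw y-axis deg 143.72991064590047 plate centre [ 0.6628 -0.0489  0.01  ]
fixed jaw face top mid (crude) [ 0.60068584 -0.00925287  0.044     ]
bar [ 0.7445186  -0.08402506  0.092     ] [ 0.69416567 -0.09705575  0.092     ] [ 0.71934213 -0.0905404   0.092     ] 0.05201169172641223 14.509107925262512
fixed [0.6231413  0.01001691 0.044     ] [ 0.59615691 -0.02658954  0.044     ] pad [ 0.67527115 -0.02898219  0.044     ] [ 0.64946081 -0.06281931  0.044     ]
seat from fixed [ 0.63585181 -0.02751307  0.044     ] knob from it [ 0.7221192  -0.09081345  0.044     ]
[0.83619796 0.88115846] [array([0.3991, 0.2974, 0.087 ]), array([0.3965, 0.3012, 0.083 ])]
```

Request:
{"api": "move_arm", "payload": {
  "targets": [
    [[484, -664, 0], [0, 0, -90.5], 1],
    [[484, -664, 0], [0, 0, -90.5], 1],
    [[484, -664, 0], [0, 0, -90.5], 1],
    [[484, -664, 0], [0, 0, -90.5], 1],
    [[484, -664, 0], [0, 0, -90.5], 1],
    [[484, -664, 0], [0, 0, -90.5], 1],
    [[484, -664, 0], [0, 0, -90.5], 1],
    [[484, -664, 0], [0, 0, -90.5], 1],
    [[484, -664, 0], [0, 0, -90.5], 1],
    [[484, -664, 0], [0, 0, -90.5], 1],
    [[484, -664, 0], [0, 0, -90.5], 1],
    [[484, -664, 0], [0, 0, -90.5], 1],
    [[484, -664, 0], [0, 0, -90.5], 1],
    [[484, -664, 0], [0, 0, -90.5], 1],
    [[484, -664, 0], [0, 0, -90.5], 1],
    [[484, -664, 0], [0, 0, -90.5], 1]
  ]
}}

```text
time: 2.15
tool_pos: [0.3982, 0.2964, 0.2056]
ee_rot: [-3.142, 0.001, 1.989]
wrist_force: [0.5, -0.1, -0.3]
width: 0.0942
```

```bash
cat >> h.py <<'E'
def red(im):
    h=cv2.cvtColor(im,cv2.COLOR_RGB2HSV); return ((h[...,0]<6)|(h[...,0]>174))&(h[...,1]>150)&(h[...,2]>60)
def totool(P,yaw,o=None):
    """shift (mm) and z turn (deg) from the present pose to TCP P, yaw deg"""
    o=o or status.get_obs(); Rt=rot(o["ee_rot"]); Rg=R.from_euler("xyz",[np.pi,0,np.radians(yaw)]).as_matrix()
    print("shift",(Rt.T@(np.array(P)-o["tool_pos"])*1000).round(1),"turn",R.from_matrix(Rt.T@Rg).as_rotvec(degrees=True).round(2))
E
python3 - <<'E'
from h import *
o=status.get_obs(); print(o["time"],o["tool_pos"],np.degrees(o["ee_rot"]),o["joint_positions"].round(2))
c,im=snap("wrist","w1.png")
k,l,s,ce=cv2.connectedComponentsWithStats(red(im).astype(np.uint8)); 
for i in range(1,k):
    if s[i,4]>150: print(ce[i],s[i],plane(c,ce[i],.088))
E
```

```text
2.15 [0.3981573  0.29641875 0.20560962] [-1.79995849e+02  3.42389087e-02  1.13947156e+02] [ 0.53 -0.03  1.49 -0.    1.68  0.11]
[318.54214559 186.97509579] [ 301  169   36   37 1044] [0.39800043 0.29985696 0.088     ]
```

View pics/w1.png

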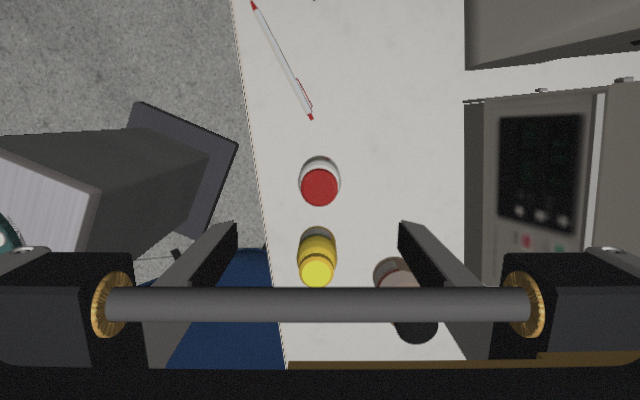

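Wrist view: the red cap is at (319,187), centred between the fingers, with yellow at (316,270) and amber at lower right. The fingers have clear space on both sides.

Request:
{"api": "move_arm", "payload": {
  "targets": [
    [[3, 1, 60], [0, 0, 0], 1],
    [[3, 1, 110], [0, 0, 0], 1],
    [[3, 1, 145], [0, 0, 0], 1],
    [[3, 1, 170], [0, 0, 0], 1],
    [[3, 1, 178], [0, 0, 0], 1],
    [[3, 1, 178], [0, 0, 0], 1],
    [[3, 1, 178], [0, 0, 0], 0.2],
    [[3, 1, 178], [0, 0, 0], 0.0],
    [[3, 1, 178], [0, 0, 0], -0.05],
    [[3, 1, 178], [0, 0, 0], -0.1],
    [[3, 1, 178], [0, 0, 0], -0.15],
    [[3, 1, 178], [0, 0, 0], -0.3],
    [[3, 1, 178], [0, 0, 0], -1],
    [[3, 1, 178], [0, 0, 0], -1]
  ]
}}

```text
time: 3.95
tool_pos: [0.398, 0.301, 0.0275]
ee_rot: [3.141, -0.0, 1.99]
wrist_force: [0.1, -0.2, 0.5]
width: 0.0439
```

```bash
python3 - <<'E'
from h import *
o=status.get_obs(); print(o["time"],o["tool_pos"],np.degrees(o["ee_rot"]),o["wrist_force"],o["width"])
totool([.55,.12,.20],143.7); totool([.55,.12,.027],143.7)
E
```

```text
3.95 [0.3979503  0.30098681 0.02747476] [ 1.79992623e+02 -3.07270265e-04  1.14036490e+02] [ 0.09250469 -0.16834818  0.53842729] 0.04385133707010709
shift [-227.2   65.2 -172.5] turn [ 1.000e-02  0.000e+00 -2.966e+01]
shift [-227.2   65.1    0.5] turn [ 1.000e-02  0.000e+00 -2.966e+01]
```

Request:
{"api": "move_arm", "payload": {
  "targets": [
    [[0, 0, -15], [0, 0, 0], -1],
    [[0, 0, -50], [0, 0, 0], -1],
    [[0, 0, -100], [0, 0, 0], -1],
    [[0, 0, -145], [0, 0, 0], -1],
    [[-20, 5, -172], [0, 0, -2], -1],
    [[-60, 15, -172], [0, 0, -6], -1],
    [[-115, 29, -172], [0, 0, -12], -1],
    [[-170, 43, -172], [0, 0, -18], -1],
    [[-225, 57, -172], [0, 0, -24], -1],
    [[-280, 71, -172], [0, 0, -29.7], -1],
    [[-335, 85, -172], [0, 0, -29.7], -1],
    [[-390, 99, -172], [0, 0, -29.7], -1],
    [[-430, 110, -172], [0, 0, -29.7], -1],
    [[-450, 116, -172], [0, 0, -29.7], -1],
    [[-458, 118, -172], [0, 0, -29.7], -1],
    [[-458, 118, -172], [0, 0, -29.7], -1],
    [[-458, 118, -172], [0, 0, -29.7], -1]
  ]
}}

```text
time: 6.08
tool_pos: [0.6918, -0.0682, 0.2001]
ee_rot: [3.141, 0.0, 2.51]
wrist_force: [0.3, -0.6, -1.0]
width: 0.0433
```

```bash
python3 - <<'E'
from h import *
o=status.get_obs(); print(o["time"],o["tool_pos"],np.degrees(o["ee_rot"]),o["wrist_force"],o["width"])
c,im=snap("wrist","w2.png")
s=np.array([.636,-.0275,.01]); y=np.array([-.806,.592,0]); x=np.array([.592,.806,0])
for n,p in dict(seat=s,fl=s+y*.0325-x*.025+[0,0,.034],fr=s+y*.0325+x*.025+[0,0,.034]).items(): print(n,proj(c,p))
E
```

```text
6.075 [ 0.69179989 -0.06824091  0.2000777 ] [1.79983147e+02 5.25154701e-03 1.43801316e+02] [ 0.34845161 -0.59677397 -0.95619706] 0.04327256670609586
seat [317.43121726 115.18463807]
fl [292.00780182  80.89895039]
fr [342.93179337  80.93072288]
```

View pics/w2.png

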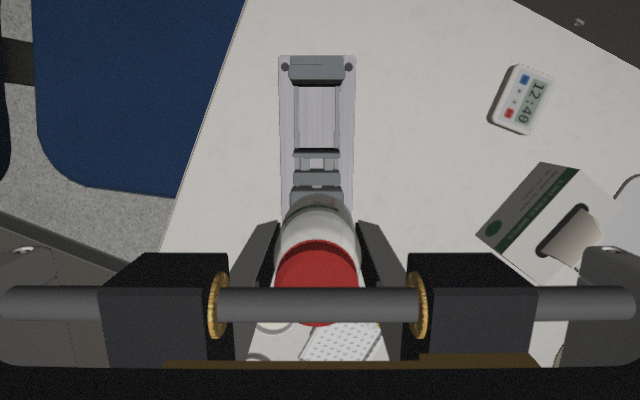

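The wrist picture shows the clamp ahead of the fingers, with its fixed-jaw face at (292..342, 81), as predicted. The seat is at (317,115), so the estimate holds to about 1 mm. I'll go over the seat and lower the bottle.

Request:
{"api": "move_arm", "payload": {
  "targets": [
    [[20, 0, 0], [0, 0, 0], -1],
    [[50, 0, 0], [0, 0, 0], -1],
    [[70, 0, 0], [0, 0, 0], -1],
    [[74, 0, 10], [0, 0, 0], -1],
    [[74, 0, 40], [0, 0, 0], -1],
    [[74, 0, 80], [0, 0, 0], -1],
    [[74, 0, 115], [0, 0, 0], -1],
    [[74, 0, 140], [0, 0, 0], -1],
    [[74, 0, 152], [0, 0, 0], -1],
    [[74, 0, 158], [0, 0, 0], -1],
    [[74, 0, 160], [0, 0, 0], -1],
    [[74, 0, 161], [0, 0, 0], -1],
    [[74, 0, 161], [0, 0, 0], -1]
  ]
}}

```text
time: 7.75
tool_pos: [0.6331, -0.0256, 0.0394]
ee_rot: [3.141, 0.002, 2.509]
wrist_force: [0.2, -0.3, 0.8]
width: 0.0438
```

```bash
python3 - <<'E'
from h import *
o=status.get_obs(); print(o["time"],o["tool_pos"],np.degrees(o["ee_rot"]),o["wrist_force"],o["width"])
c,im=snap("scene","s2.png"); cv2.imwrite("pics/s2c.png",cv2.resize(im[80:230,270:400,::-1],None,fx=4,fy=4,interpolation=cv2.INTER_CUBIC))
E
```

```text
7.75 [ 0.63311969 -0.02562127  0.03940865] [1.79959210e+02 8.65247842e-02 1.43737186e+02] [ 0.18801644 -0.34719111  0.81750268] 0.043789919659153756
```

View pics/s2c.png

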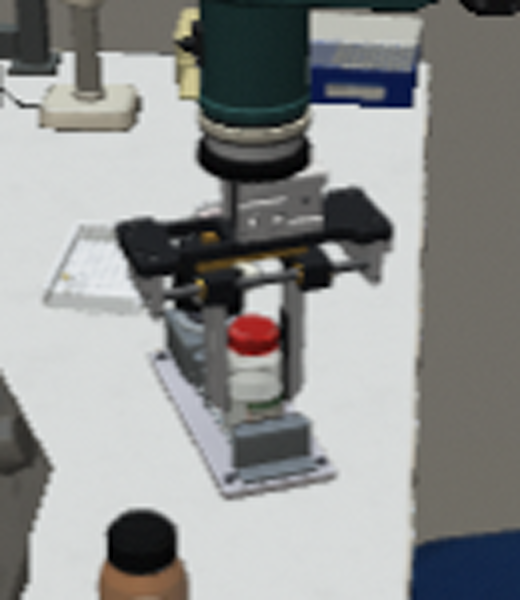

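The bottle hangs between the jaws, just above the plate. I'll lower it until it touches.

Request:
{"api": "move_arm", "payload": {
  "targets": [
    [[0, 0, 1], [0, 0, 0], -1],
    [[0, 0, 1.5], [0, 0, 0], -1],
    [[0, 0, 2], [0, 0, 0], -1],
    [[0, 0, 2], [0, 0, 0], -1]
  ]
}}

```text
time: 8.3
tool_pos: [0.6328, -0.0256, 0.0375]
ee_rot: [3.141, 0.001, 2.509]
wrist_force: [-2.5, 0.3, 4.9]
width: 0.0441
```

Request:
{"api": "move_arm", "payload": {
  "targets": [
    [[0, 0, 0], [0, 0, 0], -0.03],
    [[0, 0, 0], [0, 0, 0], 0.02],
    [[0, 0, 0], [0, 0, 0], 0.1],
    [[0, 0, 0], [0, 0, 0], 0.3],
    [[0, 0, 0], [0, 0, 0], 0.5],
    [[0, 0, 0], [0, 0, 0], 0.5],
    [[0, 0, 0], [0, 0, 0], 0.5],
    [[0, 0, -20], [0, 0, 0], 0.5],
    [[0, 0, -60], [0, 0, 0], 0.5],
    [[0, 0, -110], [0, 0, 0], 0.5],
    [[-20, 0, -140], [0, 0, 0], 0.5],
    [[-70, 0, -140], [0, 0, 0], 0.5],
    [[-80, 0, -140], [0, 0, 0], 0.5],
    [[-80, 0, -140], [0, 0, 0], 0.5]
  ]
}}

```text
time: 10.05
tool_pos: [0.697, -0.073, 0.1765]
ee_rot: [-3.141, -0.001, 2.508]
wrist_force: [1.2, 0.0, -0.5]
width: 0.0708
```

```bash
python3 - <<'E'
from h import *
o=status.get_obs(); print(o["time"],o["tool_pos"],np.degrees(o["ee_rot"]),o["wrist_force"],o["width"])
c,im=snap("wrist","w3.png"); m=red(im); v,u=np.nonzero(m); print("cap",plane(c,(u.mean(),v.mean()),.098))
c2,t=snap("top","t3.png")
k=lambda a:cv2.resize(a[:,:,::-1],None,fx=3,fy=3,interpolation=cv2.INTER_CUBIC)
cv2.imwrite("pics/w3c.png",np.hstack([k(im[20:200,250:380]),k(t[60:240,340:460])]))
E
```

```text
10.05 [ 0.69697491 -0.07304844  0.17645939] [-1.79991539e+02 -4.68809562e-02  1.43702197e+02] [ 1.20598133  0.04424013 -0.5254828 ] 0.0707608238436811
cap [ 0.63426065 -0.02782208  0.098     ]
```

View pics/w3c.png

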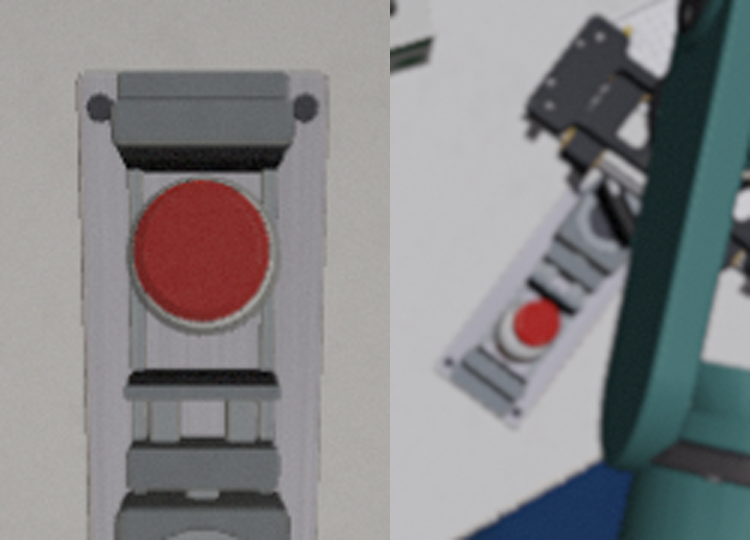

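The bottle stands freed on the plate, central between the jaws: in the left crop its cap is at (202,253), the fixed face at row 148 and the pad at row 375. Next I turn over the knob and look straight down at the bar.

Request:
{"api": "move_arm", "payload": {
  "targets": [
    [[-29, 0, 0], [0, 0, -10], 0.5],
    [[-29, 0, 0], [0, 0, -20], 0.5],
    [[-29, 0, 0], [0, 0, -30], 0.5],
    [[-29, 0, 0], [0, 0, -40], 0.5],
    [[-29, 0, 0], [0, 0, -50.8], 0.5],
    [[-29, 0, 0], [0, 0, -50.8], 0.5],
    [[-29, 0, 0], [0, 0, -50.8], 0.5]
  ]
}}

```text
time: 11.02
tool_pos: [0.7201, -0.0894, 0.1769]
ee_rot: [-3.142, 0.0, -2.89]
wrist_force: [0.2, -0.6, 0.5]
width: 0.0699
```

```bash
python3 - <<'E'
from h import *
o=status.get_obs(); print(o["time"],o["tool_pos"],np.degrees(o["ee_rot"]),o["joint_positions"].round(2))
c,im=snap("wrist","w4.png")
cv2.imwrite("pics/w4c.png",cv2.resize(im[100:280,220:420,::-1],None,fx=3,fy=3,interpolation=cv2.INTER_CUBIC))
g=im.max(2)[100:280,220:420]; m=(g<45).astype(np.uint8)
k,l,s,ce=cv2.connectedComponentsWithStats(m)
for i in range(1,k):
    if s[i,4]>150:
        r=cv2.minAreaRect(np.argwhere(l==i)[:,::-1].astype(np.float32)); print(ce[i],s[i],r)
print("expect bar centre",proj(c,[.7205,-.0905,.092]))
E
```

```text
11.025 [ 0.72006837 -0.0893845   0.17691538] [-1.79997278e+02  1.04468680e-02 -1.65576823e+02] [-0.2   0.5   0.91  0.    1.73 -2.02]
[92.55333333 95.31111111] [ 81  65  25  65 900] ((93.01923370361328, 97.09616088867188), (64.52220916748047, 18.04268455505371), 78.69007110595703)
[ 22.06475584 157.00530786] [  0 123  37  57 942] ((25.064044952392578, 155.62246704101562), (19.815099716186523, 66.03453063964844), 31.429563522338867)
[172.72159672 156.72671443] [158 123  39  57 977] ((169.8811798095703, 155.8118896484375), (67.10511779785156, 21.18172264099121), 57.7243537902832)
expect bar centre [316.90445375 199.64449326]
```

View pics/w4c.png

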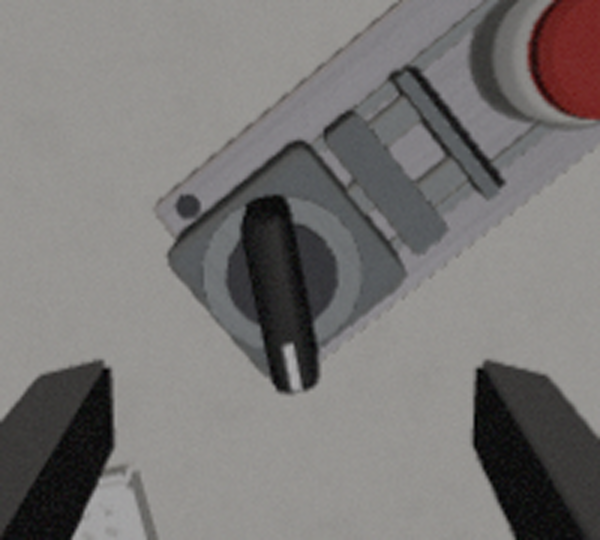

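Crop: the bar runs from (266,205) to its white end at (294,385). The housing ring is centred at about (282,273), and the moving jaw and bottle are at upper right. I'll compute the axis from the ring and the bar, and its yaw.

```bash
python3 - <<'E'
from h import *
c=cam("wrist"); f=lambda u,v,z: plane(c,(220+(u+.5)/3-.5,100+(v+.5)/3-.5),z)
a,b=f(266.5,210,.092),f(294,382,.092); print("bar ends",a,b,(a+b)/2,np.linalg.norm(a-b),"yaw",np.degrees(np.arctan2(*(b-a)[1::-1])))
e1,e2=f(266,197,.092),f(295.5,392,.092); print("ext",(e1+e2)/2,np.linalg.norm(e1-e2))
print("ring",f(281.5,273,.051))
print("bolt/plate corner",f(155,210,.01))
# lateral offset in tool axes
o=status.get_obs(); Rt=rot(o["ee_rot"])
for n,p in(("bar",(a+b)/2),("ring",f(281.5,273,.051))): print(n,(Rt.T@(p-o["tool_pos"])*1000).round(1))
E
```

```text
bar ends [ 0.69771133 -0.10362655  0.092     ] [ 0.74378571 -0.08403778  0.092     ] [ 0.72074852 -0.09383216  0.092     ] 0.05006564450748603 yaw 23.033035444659337
ext [ 0.72043544 -0.09374956  0.092     ] 0.05666148357454142
ring [ 0.72279619 -0.09353655  0.051     ]
bolt/plate corner [ 0.72062373 -0.14139785  0.01      ]
bar [ 0.5 -4.3 84.8]
ring [ -1.5  -4.5 125.8]
```

Request:
{"api": "move_arm", "payload": {
  "targets": [
    [[-0.5, -4.4, 30], [0, 0, -8.6], 0.5],
    [[-0.5, -4.4, 70], [0, 0, -8.6], 0.5],
    [[-0.5, -4.4, 100], [0, 0, -8.6], 0.3],
    [[-0.5, -4.4, 112], [0, 0, -8.6], 0.1],
    [[-0.5, -4.4, 115], [0, 0, -8.6], -0.1],
    [[-0.5, -4.4, 115], [0, 0, -8.6], -0.3],
    [[-0.5, -4.4, 115], [0, 0, -8.6], -0.5],
    [[-0.5, -4.4, 115], [0, 0, -8.6], -0.65],
    [[-0.5, -4.4, 115], [0, 0, -8.6], -1],
    [[-0.5, -4.4, 115], [0, 0, -8.6], -1],
    [[-0.5, -4.4, 115], [0, 0, -8.6], -1]
  ]
}}

```text
time: 12.45
tool_pos: [0.722, -0.0929, 0.0627]
ee_rot: [3.14, 0.001, -2.737]
wrist_force: [-2.8, 4.1, 5.2]
width: 0.0139
```

```bash
python3 - <<'E'
from h import *
o=status.get_obs(); print(o["time"],o["tool_pos"],np.degrees(o["ee_rot"]),o["wrist_force"],o["wrist_torque"],o["width"],o["joint_positions"].round(2))
E
```

```text
12.45 [ 0.72204861 -0.09288518  0.0626853 ] [ 1.79931254e+02  5.71960438e-02 -1.56804454e+02] [-2.75506881  4.0723164   5.20546532] [0.98712094 0.46143252 0.15001428] 0.013888755616583476 [-0.21  0.54  1.08  0.    1.52 -2.18]
```

Gripped at a width of 13.9 mm, as expected. First turn is 70° clockwise, which is short of tightening.

Request:
{"api": "move_arm", "payload": {
  "targets": [
    [[0, 0, 0], [0, 0, 8], -1],
    [[0, 0, 0], [0, 0, 16], -1],
    [[0, 0, 0], [0, 0, 24], -1],
    [[0, 0, 0], [0, 0, 32], -1],
    [[0, 0, 0], [0, 0, 40], -1],
    [[0, 0, 0], [0, 0, 48], -1],
    [[0, 0, 0], [0, 0, 56], -1],
    [[0, 0, 0], [0, 0, 63], -1],
    [[0, 0, 0], [0, 0, 70], -1],
    [[0, 0, 0], [0, 0, 70], -1]
  ]
}}

```text
time: 13.7
tool_pos: [0.7223, -0.0919, 0.0627]
ee_rot: [3.139, -0.001, 2.324]
wrist_force: [-3.0, 6.5, 5.6]
width: 0.0136
```

```bash
python3 - <<'E'
from h import *
o=status.get_obs(); print(o["time"],o["tool_pos"],np.degrees(o["ee_rot"]),o["wrist_force"],o["wrist_torque"],o["width"])
c,im=snap("wrist","w5.png"); c2,t=snap("top","t5.png"); c3,s=snap("scene","s5.png")
k=lambda a,f:cv2.resize(a[:,:,::-1],None,fx=f,fy=f,interpolation=cv2.INTER_CUBIC)
A=k(im[0:300,120:520],1.5); A=A[:, :600]
B=k(s[130:210,290:370],2.5)
C=k(t[100:210,340:440],1.8)
out=np.zeros((450,800,3),np.uint8); out[:450,:600]=A; out[:200,600:]=B; out[210:210+C.shape[0],600:600+C.shape[1]]=C
cv2.imwrite("pics/w5c.png",out)
E
```

```text
13.7 [ 0.72230456 -0.09189352  0.06272192] [ 1.79847921e+02 -7.90266053e-02  1.33182208e+02] [-2.96926476  6.54882017  5.5953542 ] [1.09681257 0.32928465 0.04307885] 0.013622378690730878
```

View pics/w5c.png

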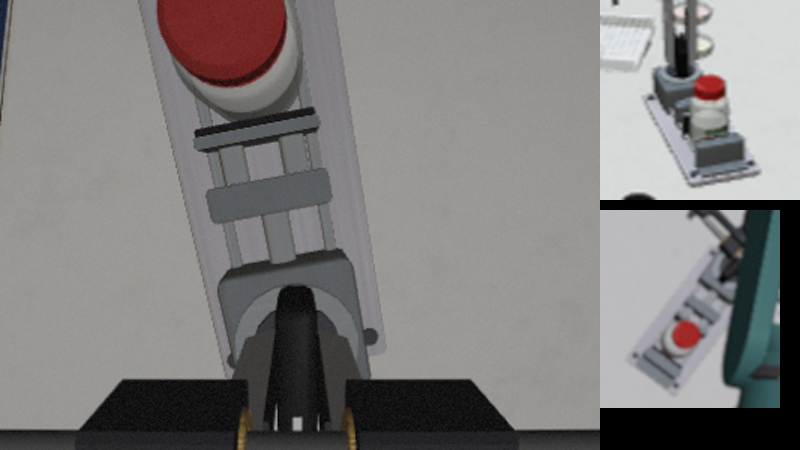

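The wrist picture shows the jaw well advanced: block at (268,195), pad front edge at (257,115), bottle just ahead. No tab is out yet. I'll measure the remaining gap.

```bash
python3 - <<'E'
from h import *
c=cam("wrist"); f=lambda u,v,z: plane(c,(120+(u+.5)/1.5-.5,(v+.5)/1.5-.5),z)
y=np.array([-.806,.592,0]); kn=np.array([.7215,-.0930,0]); seat=kn+.107*y; x=np.array([.592,.806,0])
for n,p in dict(padfront=f(257,115,.044),padfrontlow=f(257,110,.044),cap=f(222,22,.1),padback=f(257,143,.044),block=f(268,180,.044)).items(): print(n,"y",np.dot(p-seat,y).round(4),"x",np.dot(p-seat,x).round(4))
E
```

```text
padfront y -0.0163 x 0.0028
padfrontlow y -0.0145 x 0.0032
cap y 0.0011 x 0.0012
padback y -0.0265 x 0.0007
block y -0.0411 x 0.0022
```

Request:
{"api": "move_arm", "payload": {
  "targets": [
    [[0, 0, 0], [0, 0, 5], -1],
    [[0, 0, 0], [0, 0, 10], -1],
    [[0, 0, 0], [0, 0, 15], -1],
    [[0, 0, 0], [0, 0, 20], -1],
    [[0, 0, 0], [0, 0, 20], -1]
  ]
}}

```text
time: 14.48
tool_pos: [0.7226, -0.0917, 0.0628]
ee_rot: [3.139, -0.002, 1.976]
wrist_force: [-2.1, 6.0, 4.5]
width: 0.014
```

```bash
cat > g.py <<'E'
from h import *
import sys
o=status.get_obs(); print(o["time"],o["tool_pos"].round(4),np.degrees(o["ee_rot"]).round(1),o["wrist_force"].round(1),o["wrist_torque"].round(2),o["width"])
c,im=snap("wrist",sys.argv[1]); h=cv2.cvtColor(im,cv2.COLOR_RGB2HSV)
c2,s=snap("scene","s_"+sys.argv[1]); hs=cv2.cvtColor(s,cv2.COLOR_RGB2HSV)
for n,a,A in(("wrist",h,im),("scene",hs,s)):
    m=((a[...,0]>40)&(a[...,0]<85)&(a[...,1]>100)&(a[...,2]>50)).astype(np.uint8)
    k,l,st,ce=cv2.connectedComponentsWithStats(m)
    for i in range(1,k):
        if st[i,4]>5: print(n,"green",ce[i].round(1),st[i])
    k,l,st,ce=cv2.connectedComponentsWithStats(red(A).astype(np.uint8))
    for i in range(1,k):
        if st[i,4]>5: print(n,"red",ce[i].round(1),st[i])
E
python3 g.py w6.png
```

```text
14.475 [ 0.7226 -0.0917  0.0628] [ 1.798e+02 -1.000e-01  1.132e+02] [-2.1  6.   4.5] [1.08 0.23 0.17] 0.013978445073287708
wrist green [261.7 136. ] [239 120  46  33 468]
wrist red [177.5  37.8] [ 135    0   90   83 5737]
scene red [333.7 165.5] [328 161  12  10  97]
scene red [351.8 374. ] [351 373   3   3   6]
```

```bash
python3 -c "
import cv2;a=cv2.imread('pics/w6.png');cv2.imwrite('pics/w6c.png',cv2.resize(a[0:250,100:420],None,fx=2.4,fy=2.4,interpolation=cv2.INTER_CUBIC))"
```

```text
(no output)
```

View pics/w6c.png

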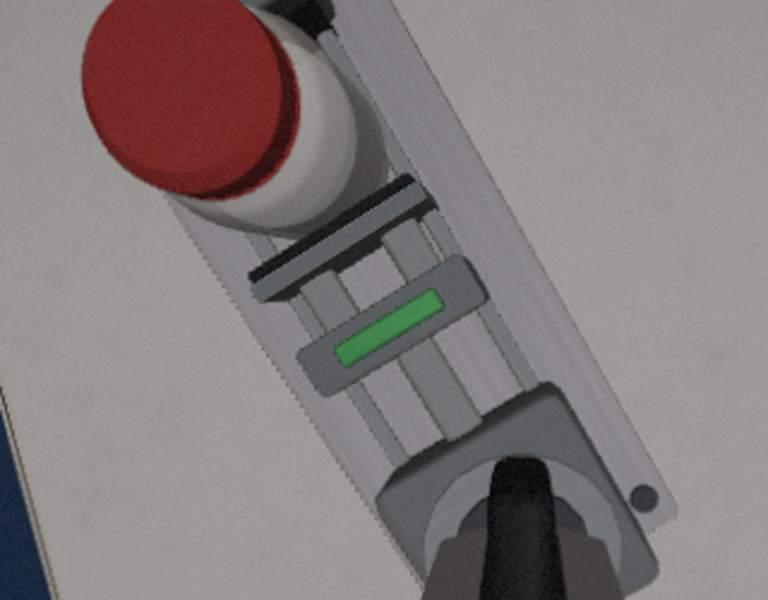

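The tab has begun to come out green, at (389,328) in the crop. It showed nothing before this 20° turn, so it is at most 9.8 mm out. Another 10° adds 4.9 mm, so it stays under 15 mm. Then I'll release and measure.

Request:
{"api": "move_arm", "payload": {
  "targets": [
    [[0, 0, 0], [0, 0, 3], -1],
    [[0, 0, 0], [0, 0, 6], -1],
    [[0, 0, 0], [0, 0, 10], -1],
    [[0, 0, 0], [0, 0, 10], -1]
  ]
}}

```text
time: 15.08
tool_pos: [0.7227, -0.0917, 0.0627]
ee_rot: [3.139, -0.002, 1.802]
wrist_force: [-0.7, 6.2, 5.4]
width: 0.0138
```

```bash
python3 g.py w7.png; python3 - <<'E'
from h import *
# tab height from the wrist views: ray to green centroid, cut with vertical plane of the block centre moved by 14mm/rad
c,im=snap("top","t7.png"); h=cv2.cvtColor(im,cv2.COLOR_RGB2HSV); m=(h[...,0]>40)&(h[...,0]<85)&(h[...,1]>90)
print("top green",m[100:200,340:440].sum())
E
```

```text
15.075 [ 0.7227 -0.0917  0.0627] [ 1.799e+02 -1.000e-01  1.032e+02] [-0.7  6.2  5.4] [1.09 0.11 0.24] 0.013791922235105395
wrist green [242.6 144.6] [222 126  42  39 500]
wrist red [142.2  65.3] [  99   23   91   87 5825]
scene green [325.  170.5] [324 170   3   2   6]
scene red [333.7 165.5] [328 161  12  10  97]
scene red [351.9 374.3] [351 373   3   4   7]
top green 32
```

Request:
{"api": "move_arm", "payload": {
  "targets": [
    [[0, 0, 0], [0, 0, 10], -0.5],
    [[0, 0, 0], [0, 0, 0], -0.3],
    [[0, 0, 0], [0, 0, 0], -0.1],
    [[0, 0, 0], [0, 0, 0], -0.1],
    [[0, 0, -20], [0, 0, 0], -0.1],
    [[0, 0, -60], [0, 0, 0], -0.1],
    [[0, 0, -60], [0, 0, 0], -0.1],
    [[0, 0, -60], [0, 0, 0], -0.1]
  ]
}}

```text
time: 16.23
tool_pos: [0.7222, -0.0942, 0.1222]
ee_rot: [3.141, 0.001, 1.8]
wrist_force: [-0.3, -0.9, -0.3]
width: 0.0422
```

My first row mistakenly included a 10° turn while the fingers were opening, so the knob may have moved. I'll measure the tab now.

```bash
python3 g.py w8.png; python3 - <<'E'
from h import *
def gm(im): 
    h=cv2.cvtColor(im,cv2.COLOR_RGB2HSV); return ((h[...,0]>40)&(h[...,0]<85)&(h[...,1]>90)&(h[...,2]>50)).astype(np.uint8)
c,im=snap("wrist","w8.png"); t,ti=snap("top","t8.png"); s,si=snap("scene","s8.png")
k=lambda a,f:cv2.resize(a[:,:,::-1],None,fx=f,fy=f,interpolation=cv2.INTER_CUBIC)
m=gm(im); v,u=np.nonzero(m); print(u.mean(),v.mean(),m.sum(), u.min(),u.max(),v.min(),v.max())
r=cv2.minAreaRect(np.argwhere(m)[:,::-1].astype(np.float32)); print(r)
tm=gm(ti); tm[:100]=0;tm[210:]=0;tm[:,:340]=0;tm[:,450:]=0; tv,tu=np.nonzero(tm); print("top",tu.mean(),tv.mean(),tm.sum())
out=np.zeros((500,800,3),np.uint8); U,V=int(u.mean()),int(v.mean())
A=k(im[max(0,V-50):V+50,max(0,U-50):U+50],5); out[:A.shape[0],:A.shape[1]]=A
B=k(ti[120:190,370:430],4); out[:280,510:750]=B; C=k(si[140:190,290:360],4); out[290:490,510:790]=C
cv2.imwrite("pics/w8c.png",out)
y=np.array([-.806,.592,0]); kn=np.array([.7215,-.0930,0]); seat=kn+.107*y
for z in(.044,.05,.055,.06,.065): 
    print(z,np.round([plane(c,(u.mean(),v.mean()),z),plane(t,(tu.mean(),tv.mean()),z)],4).tolist(),[round(float(np.dot(plane(q,p,z)-seat,y)),4) for q,p in((c,(u.mean(),v.mean())),(t,(tu.mean(),tv.mean())))])
E
```

```text
16.225 [ 0.7222 -0.0942  0.1222] [179.9   0.  103.1] [-0.3 -0.9 -0.3] [-0.04 -0.09  0.  ] 0.04215422967841303
wrist green [260.6 135.6] [245 121  32  30 294]
wrist red [194.1  77.3] [ 164   47   63   62 2901]
scene green [325.  170.7] [324 170   3   3   7]
scene red [333.7 165.5] [328 161  12  10  97]
scene red [351.9 374.3] [351 373   3   4   7]
261.8677419354839 136.2709677419355 310 246 278 122 151
((261.8011169433594, 136.27902221679688), (8.027576446533203, 38.87428283691406), 48.01278305053711)
top 395.8125 156.3125 32
0.044 [[0.6676, -0.0527, 0.044], [0.6681, -0.053, 0.044]] [-0.0397, -0.0403]
0.05 [[0.6685, -0.0521, 0.05], [0.667, -0.0519, 0.05]] [-0.0401, -0.0388]
0.055 [[0.6693, -0.0517, 0.055], [0.6661, -0.0509, 0.055]] [-0.0405, -0.0375]
0.06 [[0.6701, -0.0512, 0.06], [0.6652, -0.05, 0.06]] [-0.0408, -0.0362]
0.065 [[0.6709, -0.0508, 0.065], [0.6643, -0.049, 0.065]] [-0.0412, -0.0349]
```

View pics/w8c.png

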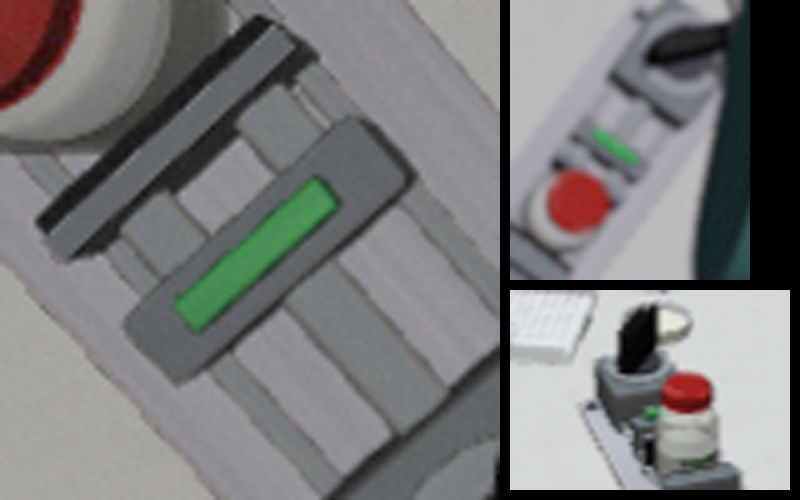

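The tab is out green, but its height is uncertain from this near-vertical view. A view from the knob side will show its broad face.

Request:
{"api": "move_arm", "payload": {
  "targets": [
    [[5, -5, -5], [0, 0, 10], -0.1],
    [[12, -10, -5], [0, 0, 20], -0.1],
    [[23, -19, -5], [0, 0, 30], -0.1],
    [[23, -19, -5], [0, 0, 40], -0.1],
    [[23, -19, -5], [0, 0, 50], -0.1],
    [[23, -19, -5], [0, 0, 60], -0.1],
    [[23, -19, -5], [0, 0, 70], -0.1],
    [[23, -19, -5], [0, 0, 80], -0.1],
    [[23, -19, -5], [0, 0, 90], -0.1],
    [[23, -19, -5], [0, 0, 100], -0.1],
    [[23, -19, -5], [0, 0, 110], -0.1],
    [[23, -19, -5], [0, 0, 120], -0.1],
    [[23, -19, -5], [0, 0, 130], -0.1],
    [[23, -19, -5], [0, 0, 139], -0.1],
    [[23, -19, -5], [0, 0, 139], -0.1],
    [[23, -19, -5], [0, 0, 139], -0.1]
  ]
}}

```text
time: 18.48
tool_pos: [0.6981, -0.076, 0.126]
ee_rot: [3.141, 0.001, -0.624]
wrist_force: [0.5, 0.2, 0.1]
width: 0.0421
```

```bash
python3 g.py w9.png; python3 - <<'E'
import cv2
from h import *
im=cv2.imread("pics/w9.png"); h=cv2.cvtColor(im,cv2.COLOR_BGR2HSV); m=(h[...,0]>40)&(h[...,0]<85)&(h[...,1]>90)&(h[...,2]>50)
v,u=np.nonzero(m); U,V=int(np.median(u)),int(np.median(v)); U0,V0=max(0,U-55),max(0,V-55); print(U0,V0)
cv2.imwrite("pics/w9c.png",cv2.resize(im[V0:V+45,U0:U+55],None,fx=6,fy=6,interpolation=cv2.INTER_CUBIC))
E
```

```text
18.475 [ 0.6981 -0.076   0.126 ] [180.    0.  -35.7] [0.5 0.2 0.1] [0.1  0.03 0.02] 0.04211406105949839
wrist green [314.9 246. ] [298 242  35   8 245]
wrist red [314.4 335.3] [ 292  323   46   29 1140]
scene green [325.  170.7] [324 170   3   3   7]
scene red [333.7 165.5] [328 161  12  10  97]
scene red [351.9 374.3] [351 373   3   4   7]
260 191
```

View pics/w9c.png

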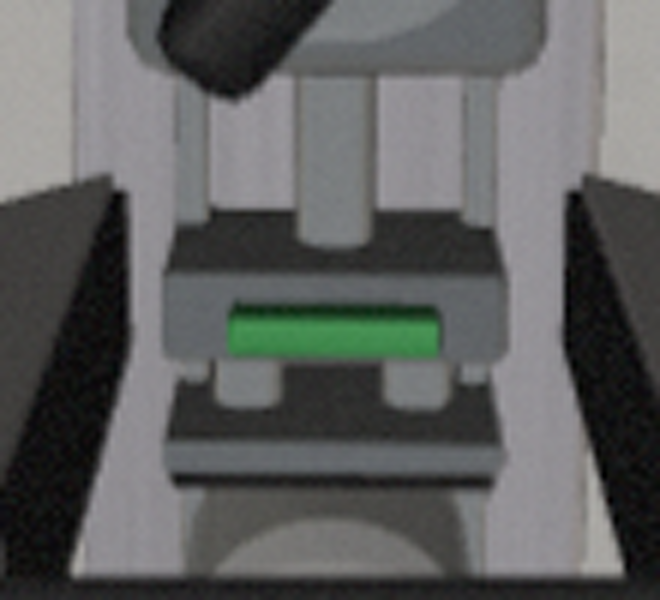

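From the knob side the tab's rear face spans crop rows 307–318 and its top face rows 318–357, all green. I'll convert these to height.

```bash
python3 - <<'E'
from h import *
c=cam("wrist"); px=lambda u,v:(260+(u+.5)/6-.5,191+(v+.5)/6-.5)
y=np.array([-.806,.592,0]); kn=np.array([.7215,-.0930,0]); seat=kn+.107*y
Y=lambda v,z:np.dot(plane(c,px(335,v),z)-seat,y)*1000
print("block",Y(272,.044),Y(358,.044),"base",Y(305,.044),Y(308,.044),"pad back/front",Y(440,.044),Y(485,.044))
for z in np.arange(.044,.060,.002): print(round(z,3),"rear",Y(318,z).round(1),"front",Y(357,z).round(1),"width",(Y(357,z)-Y(318,z)).round(1), "len",np.linalg.norm(plane(c,px(229,337),z)-plane(c,px(440,337),z)).round(4))
E
```

```text
block -47.907542522636795 -34.79470692469439 base -42.91099532249142 -42.454614035686696 pad back/front -22.008415394368246 -14.869464475112494
0.044 rear -40.9 front -34.9 width 6.0 len 0.0303
0.046 rear -41.7 front -35.8 width 5.9 len 0.03
0.048 rear -42.5 front -36.6 width 5.9 len 0.0298
0.05 rear -43.3 front -37.5 width 5.8 len 0.0296
0.052 rear -44.1 front -38.3 width 5.8 len 0.0293
0.054 rear -44.9 front -39.2 width 5.8 len 0.0291
0.056 rear -45.7 front -40.0 width 5.7 len 0.0289
0.058 rear -46.6 front -40.9 width 5.7 len 0.0286
```

The tab top is at about z = 48 mm, so it is roughly 4 mm out. I need about 8 mm more, which is about 16° of knob turn. I'll go back over the bar, now at yaw 103°, and regrip.

Request:
{"api": "move_arm", "payload": {
  "targets": [
    [[29, 0, 0], [0, 0, -10], -0.1],
    [[29, 0, 0], [0, 0, -20], -0.1],
    [[29, 0, 0], [0, 0, -30], -0.1],
    [[29, 0, 0], [0, 0, -40], -0.1],
    [[29, 0, 0], [0, 0, -50], -0.1],
    [[29, 0, 0], [0, 0, -60], -0.1],
    [[29, 0, 0], [0, 0, -70], -0.1],
    [[29, 0, 0], [0, 0, -80], -0.1],
    [[29, 0, 0], [0, 0, -90], -0.1],
    [[29, 0, 0], [0, 0, -100], -0.1],
    [[29, 0, 0], [0, 0, -110], -0.1],
    [[29, 0, 0], [0, 0, -120], -0.1],
    [[29, 0, 0], [0, 0, -130], -0.1],
    [[29, 0, 0], [0, 0, -139], -0.1],
    [[29, 0, 0], [0, 0, -139], -0.1],
    [[29, 0, 0], [0, 0, -139], -0.1]
  ]
}}

```text
time: 20.58
tool_pos: [0.7218, -0.093, 0.1265]
ee_rot: [3.142, 0.0, 1.798]
wrist_force: [-0.1, 0.0, -0.4]
width: 0.0425
```

```bash
python3 - <<'E'
from h import *
o=status.get_obs(); print(o["time"],o["tool_pos"],np.degrees(o["ee_rot"]),o["width"])
c,im=snap("wrist","w10.png")
u0,v0,u1,v1=280,150,360,262
m=(im.max(2)[v0:v1,u0:u1]<48).astype(np.uint8); k,l,s,ce=cv2.connectedComponentsWithStats(m)
for i in range(1,k):
    if s[i,4]>150:
        q=np.argwhere(l==i)[:,::-1].astype(np.float32)+[u0,v0]; L=cv2.fitLine(q.astype(np.float32),cv2.DIST_L2,0,.01,.01).ravel()
        p=plane(c,L[2:],.092); p2=plane(c,L[2:]+L[:2]*20,.092); Rt=rot(o["ee_rot"]); print(ce[i]+[u0,v0],s[i],"centre in tool",(Rt.T@(p-o["tool_pos"])*1000).round(1),"yaw",np.degrees(np.arctan2(*(p2-p)[1::-1])))
E
```

```text
20.575 [ 0.72181949 -0.09303283  0.12647836] [1.79998712e+02 5.75537833e-03 1.03033774e+02] 0.04249018838712744
[318.64270463 207.95231317] [  27   21   23   80 1405] centre in tool [ 6.3  1.2 34.5] yaw -75.68459422351116
[356.75661376 241.35978836] [ 74  73   6  39 189] centre in tool [-18.   27.9  34.5] yaw -73.36629935523489
```

Request:
{"api": "move_arm", "payload": {
  "targets": [
    [[0, 0, 30], [0, 0, 0], -0.1],
    [[0, 0, 55], [0, 0, 0], -0.1],
    [[0, 0, 64], [0, 0, 0], -0.2],
    [[0, 0, 64], [0, 0, 0], -0.4],
    [[0, 0, 64], [0, 0, 0], -0.6],
    [[0, 0, 64], [0, 0, 0], -0.7],
    [[0, 0, 64], [0, 0, 0], -1],
    [[0, 0, 64], [0, 0, 0], -1],
    [[0, 0, 64], [0, 0, 0], -1],
    [[0, 0, 64], [0, 0, 4], -1],
    [[0, 0, 64], [0, 0, 8], -1],
    [[0, 0, 64], [0, 0, 12], -1],
    [[0, 0, 64], [0, 0, 16], -1],
    [[0, 0, 64], [0, 0, 16], -1]
  ]
}}

```text
time: 22.38
tool_pos: [0.7229, -0.0932, 0.0642]
ee_rot: [3.138, 0.0, 1.521]
wrist_force: [2.2, 0.1, 4.3]
width: 0.0138
```

```bash
python3 g.py w11.png
```

```text
22.375 [ 0.7229 -0.0932  0.0642] [179.8   0.   87.1] [2.2 0.1 4.3] [-0.02 -0.39  0.23] 0.013753464398088291
wrist green [213.8 162.7] [197 140  36  48 544]
wrist red [102.7 120. ] [  61   82   90   79 5253]
scene green [325.3 169.3] [324 168   4   5  11]
scene red [333.7 165.5] [328 161  12  10  96]
scene red [351.9 374.3] [351 373   3   4   7]
```

Request:
{"api": "move_arm", "payload": {
  "targets": [
    [[0, 0, 0], [0, 0, 0], -0.5],
    [[0, 0, 0], [0, 0, 0], -0.3],
    [[0, 0, 0], [0, 0, 0], -0.1],
    [[0, 0, 0], [0, 0, 0], -0.1],
    [[0, 0, -20], [0, 0, 0], -0.1],
    [[0, 0, -62], [0, 0, 0], -0.1],
    [[0, 0, -62], [0, 0, 10], -0.1],
    [[0, 0, -62], [0, 0, 20], -0.1],
    [[0, 0, -62], [0, 0, 30], -0.1],
    [[0, 0, -62], [0, 0, 40], -0.1],
    [[10, -10, -62], [0, 0, 50], -0.1],
    [[15, -26, -62], [0, 0, 60], -0.1],
    [[15, -26, -62], [0, 0, 70], -0.1],
    [[15, -26, -62], [0, 0, 80], -0.1],
    [[15, -26, -62], [0, 0, 90], -0.1],
    [[15, -26, -62], [0, 0, 100], -0.1],
    [[15, -26, -62], [0, 0, 110], -0.1],
    [[15, -26, -62], [0, 0, 122.8], -0.1],
    [[15, -26, -62], [0, 0, 122.8], -0.1],
    [[15, -26, -62], [0, 0, 122.8], -0.1]
  ]
}}

```text
time: 24.98
tool_pos: [0.6969, -0.0768, 0.1255]
ee_rot: [-3.141, -0.001, -0.62]
wrist_force: [-1.1, -0.2, 0.1]
width: 0.0419
```

```bash
python3 g.py w12.png; python3 - <<'E'
from h import *
for n in("w9.png","w12.png"):
    im=cv2.imread("pics/"+n); h=cv2.cvtColor(im,cv2.COLOR_BGR2HSV); print(n)
    for v in range(228,264): print(v,im[v,305:325].mean(0).round(0).astype(int).tolist(), im[v,292:296].mean(0).round(0).astype(int).tolist())
    m=((h[...,0]>40)&(h[...,0]<85)&(h[...,1]>90)&(h[...,2]>50)); print(cv2.minAreaRect(np.argwhere(m)[:,::-1].astype(np.float32)))
E
```

```text
24.975 [ 0.6969 -0.0768  0.1255] [-1.80e+02 -1.00e-01 -3.55e+01] [-1.1 -0.2  0.1] [0.07 0.01 0.01] 0.041889872596307796
wrist green [313.4 254.4] [296 250  36   9 280]
wrist red [312.2 335.3] [ 289  323   47   29 1143]
scene green [325.3 169.3] [324 168   4   5  11]
scene red [333.7 165.5] [328 161  12  10  96]
scene red [351.9 374.3] [351 373   3   4   7]
w9.png
228 [93, 93, 92] [58, 58, 57]
229 [94, 94, 93] [46, 46, 45]
230 [92, 92, 91] [42, 44, 45]
231 [80, 80, 79] [44, 45, 45]
232 [55, 55, 55] [46, 47, 46]
233 [45, 45, 46] [46, 46, 46]
234 [45, 47, 46] [46, 46, 47]
235 [46, 47, 47] [47, 48, 46]
236 [67, 67, 65] [72, 73, 71]
237 [97, 95, 92] [102, 100, 98]
238 [103, 101, 98] [105, 102, 98]
239 [105, 101, 98] [107, 102, 100]
240 [98, 97, 92] [106, 102, 99]
241 [72, 76, 66] [104, 101, 97]
242 [26, 46, 22] [104, 99, 96]
243 [34, 62, 27] [106, 103, 100]
244 [62, 108, 52] [104, 101, 98]
245 [82, 142, 69] [104, 100, 97]
246 [81, 142, 68] [104, 100, 97]
247 [79, 138, 65] [105, 100, 97]
248 [76, 136, 63] [104, 100, 97]
249 [73, 127, 61] [106, 103, 100]
250 [77, 104, 71] [102, 101, 98]
251
[... 897 characters left out ...]
99]
243 [103, 100, 97] [106, 103, 100]
244 [105, 101, 98] [106, 104, 100]
245 [87, 86, 81] [105, 102, 98]
246 [26, 45, 20] [104, 102, 98]
247 [25, 44, 20] [103, 100, 96]
248 [27, 46, 21] [103, 100, 97]
249 [28, 47, 24] [103, 100, 95]
250 [26, 46, 21] [104, 100, 98]
251 [32, 58, 26] [100, 98, 93]
252 [57, 102, 48] [98, 98, 91]
253 [79, 138, 66] [98, 99, 91]
254 [81, 142, 68] [94, 96, 90]
255 [79, 139, 65] [80, 84, 81]
256 [76, 136, 63] [67, 72, 67]
257 [73, 131, 60] [61, 64, 62]
258 [61, 106, 53] [49, 51, 50]
259 [45, 46, 46] [46, 47, 46]
260 [45, 46, 46] [48, 48, 48]
261 [46, 47, 46] [46, 47, 47]
262 [46, 47, 47] [46, 46, 47]
263 [46, 47, 47] [44, 44, 44]
((313.5, 252.0), (12.0, 35.0), 90.0)
```

```bash
python3 - <<'E'
from h import *
from scipy.optimize import brentq
c=cam("wrist"); y=np.array([-.806,.592,0]); kn=np.array([.7215,-.0930,0]); seat=kn+.107*y; x=np.array([.592,.806,0])
Y=lambda v,z:np.dot(plane(c,(313.5,v),z)-seat,y)
for b,t in((245.2,251.7),(244.9,252.0),(245.4,251.4)): print("tab mm",1000*(brentq(lambda z:Y(t,z)-Y(b,.044),.03,.09)-.044))
print("block rear",Y(240.1,.044),"base",Y(245.2,.044))
# amber and bottle from the scene / top pictures
t,im=snap("top","t12.png"); h=cv2.cvtColor(im,cv2.COLOR_RGB2HSV)
m=(h[...,2]<45)[195:225,260:300]; v,u=np.nonzero(m); print("amber px",u.mean()+260,v.mean()+195)
r=red(im)[100:220,340:450]; v,u=np.nonzero(r); p=plane(t,(u.mean()+340,v.mean()+100),.1); print("cap in seat frame",np.dot(p-seat,x),np.dot(p-seat,y))
E
```

```text
tab mm 13.897294833460402
tab mm 15.142542581775443
tab mm 12.859154831378811
block rear -0.04388646195333627 base -0.039248570762803976
amber px 276.71707317073174 209.15121951219513
cap in seat frame 0.001439902306534592 0.0110254855664857
```

The tab is about 14 mm out, all green. The bottle is at y ≈ +11 mm against the fixed jaw, and the amber bottle hasn't moved. I'll retreat upward and hand in.

Request:
{"api": "move_arm", "payload": {
  "targets": [
    [[0, 0, -50], [0, 0, 0], -0.1],
    [[0, 0, -80], [0, 0, 0], -0.1],
    [[0, 0, -80], [0, 0, 0], -0.1],
    [[0, 0, -80], [0, 0, 0], -0.1]
  ]
}}

```text
time: 25.62
tool_pos: [0.696, -0.0767, 0.2027]
ee_rot: [3.141, 0.002, -0.622]
wrist_force: [-0.5, -0.5, -0.3]
width: 0.0423
```

```bash
python3 -c "
from h import *
o=status.get_obs(); print(o['time'],o['tool_pos'],o['wrist_force'],abs(o['qvel']).max()); print(order.close_job())"
```

```text
25.625 [ 0.69601698 -0.07665196  0.20265456] [-0.47006724 -0.48419009 -0.26213918] 0.02833426832860009
the job is handed in; nothing more can be done
None
```

I stood the red-capped bottle on the clamp plate and turned the knob clockwise by about 116° in two grips. The job was handed in at about 25.6 s; it gave no verdict.

**Last checks, by camera:**
- **Indicator tab:** about 14 mm out (±1.2 mm), with only green on its visible face.
- **Bottle:** about 1 mm off the centre line across the jaws and 11 mm toward the fixed jaw, which fits it resting against that jaw. I did not separately measure its tilt at the end.
- **Amber bottle:** not moved; its cap is at the same pixel as at the start.
- **Arm:** about 100 mm above the clamp, touching nothing.

**A slip and a disagreement:**
- **Stray turn:** when I first released the knob, one row wrongly included a 10° turn. The knob angle seen afterwards (about -76°, against -77° expected) showed no real extra turn.
- **Tab height after the first grip:** I first read about 4 mm, but a later reading of the same picture gave nearer 5–6 mm. Both agree with about 14 mm after the last 16° turn.

The clamp pad's force on the bottle could not be measured directly; a tab 14 mm out corresponds to about 8.5 N, well under the 15 N limit.

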